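# Prime the bench hand pump until its indicator pin is out

### The arm

A 6-joint arm with a two-finger parallel gripper is mounted at the origin on a cart in front of the work surface, level with it; the furniture and walls round the work are solid. World frame = base frame: x ahead of the robot, y to its left, z up, the work surface at z = 0. Lengths are in m, angles in rad, forces in N, time in s.
With the tool pointing down it reaches from about 0.35 to 0.85 m from the base axis. Payload 8.1 kg.
Tool frame: the origin (TCP) lies between the finger pads; the fingertips stand 11 mm ahead of it and the grasp point (between the pads) lies 8 mm behind it (tips_ahead is the z of the fingertips in the tool frame, in m); z points along the fingers, y is the line along which they close (so a half turn about z gives the same grasp; the last joint's range is limited). The gripper opens to 93 mm and grips with 3 to 60 N. Pads are 15 mm wide; open, the fingers measure 128 mm over their backs; the gripper's body (75 mm by 188 mm) begins 65 mm behind the grasp point.
Start: joints at [-1.226, 0.13, 1.488, -0, 1.523, -0.085], TCP at [0.25, -0.545, 0.23] pointing down, gripper open.
Joint ranges: [-2.96, 2.96], [-0.89, 2.26], [0.02, 2.5], [-1.34, 4.48], [0, 2.73], [-2.66, 2.66]. Speed limits (rad/s): [2.39, 2.39, 2.79, 3.14, 3.14, 3.14].

### API

Orientations are given as a rotation vector (axis times angle).
In Python, from plant import read_state, read_camera, close_job, tips_ahead gives the robot as it stands. The module is installed in compiled form; this text tells all that it offers.
- The arm moves only by the tool move_arm, never from a script. Its argument "plan" is a list of rows, each a list of 7 numbers: the turn, a rotation vector about the tool's x, y, z in units of 6 degrees (1.0 is 6 degrees), then the shift along the tool's x, y, z in units of 25 mm (1.0 is 25 mm), then the finger opening in mm, from 0 to 93. A call has exactly 10 rows; each row shifts and turns the commanded pose from where the row before left it, along the tool's axes as they then stand; what a row does not reach is not made up. A row lasts 1/10 s, in which the tool goes at most 50 mm and 8.59 degrees, less where a joint would pass 70% of its speed; a pose out of reach is approached as far as the arm can. A call is refused whole if a number of a shift passes 1 or a number of a turn 1, either way. A call with a gripper value outside its range is refused whole. The fingers move at their own pace and stop on an object; "force" is the grip in N (left out, the last holds). Time passes only in rows, so rows that do not move let the fingers close, or fill a call up. It gives the time, the measured TCP pose, the force, the opening and the grip force at its end, in the units of the state.
- read_state(): the state, without advancing time (a new reading comes with each control period).
- read_camera(name): name is "side" or "top" or "wrist"; returns a dict with "frame" (420x560x3 uint8, red, green, blue), "z_map" (420x560 float32, m along the optical axis (not along the pixel's ray), 0 where there is no reading), "fx", "fy", "cx", "cy" (pixels), "rvec" (rotation vector, rad) and "tvec" (3), from world to camera coordinates, as OpenCV has them. Camera axes: x right, y down, z forward; pixel columns grow to the right and rows downward; lengths in m; the calibration is good to about 2 mm. A picture is of the moment at which its call begins.
- close_job(): hands the job in; it is judged then, once.
The state is a dict: "t": time; "q": joint angles; "dq": joint speeds; "joint_torque": joint torques, N m; "tool_pos": TCP position; "orientation": TCP orientation; "force": force on the tool from outside, world axes, zero at the start; "wrist_torque": the same for the moment, N m; "opening": finger opening in m; "gripper_force": force on a finger pad.
Only numpy, scipy, OpenCV 4.12 (cv2) and the standard library are available. Lean on these libraries where they do the work, as an engineer would, in place of code of your own. Each camera call takes 0.05 s, during which the arm holds its last target. There are 200 camera calls.

### The job

Prime the blue hand pump: with the fingertips push its relief lever round from the red dot to the green dot as far as it goes, then press the black plunger knob all the way down and let it come right back up, again and again, until the indicator pin has come fully out and shows its green band, and leave the pump like that, knob up and lever closed. Only press and push: lift nothing, do not touch the pin, keep the pump standing where it is, and leave the things around it alone.

Things in the scene. Friction and masses are not known exactly. Their poses are not given: they have to be found in the camera images.
- pump: Blue hand pump standing loose (not fixed) on the table on rubber feet, about 2.2 kg, friction may vary; origin under the middle of its base, z up, front faces its -x. Base 120 mm (x) by 220 mm (y); blue housing 70 mm by 190 mm, its flat top at z = 92 mm. On the top, in this frame: plunger axis at (0, -62) mm, indicator pin at (10, -2) mm, lever hub at (0, 62) mm.
- plunger_top (a point): Middle of the flat top of the black plunger knob (42 mm across), on the plunger's upright axis; 138 mm above the table when up. Moves down with the plunger.
- pump_plunger (a joint): Plunger travel in m: 0 up (the spring returns it), 0.014 fully down on a hard stop. Needs about 4 N to start, 7 N at the bottom, and 3 to 4 N more while it lifts the pin. With the lever closed each full stroke lifts the pin by up to 10 mm (the first one often less); a stroke counts only if pressed to the stop and let back up fully. With the lever open strokes do nothing.
- pin_tip (a point): Top of the indicator pin: upright rod 9 mm across with red tip, white stem and a green band at its foot, rising through a brass collar in the housing's top. 102 mm above the table at joint 0, 152 mm when fully out. Must not be touched.
- pump_pin (a joint): Height of the indicator pin in m: starts anywhere from 0 to 0.022, stays where it is between strokes; 0.050 is fully out (green band clear of the housing), reached after 3 to 6 full strokes. More strokes then do no harm and lift it no further.
- pump_lever (a joint): Relief lever angle in rad about the upright axis through its hub: 0 open (lever points to the pump's -x, over the red dot), 1.4 closed at its stop (points nearly to the pump's +y, over the green dot); grows clockwise seen from above. Starts at 0 to 0.25, stays where left; turning it takes about 1.1 N at the peg.
- lever_peg (a point): Top of the upright red peg on the end of the lever, on the peg's axis; peg 14 mm across, 38 mm tall, its foot 99 mm and its top 137 mm above the table, 55 mm from the hub axis. Push it on its side; the steel lever arm beneath it is 10 mm wide, its top 104 mm above the table.
- lever_hub (a point): Point on the lever's upright turning axis, top of the hub (22 mm across), 104 mm above the table.
- oiler: Bystander: small cream oiler bottle with red spout, 32 mm across, 108 mm tall, standing loose; origin under its middle.
- ring_gauge: Bystander: steel ring, 38 mm across, 12 mm tall, lying loose; origin under its middle.
- loupe: Bystander: black loupe, 34 mm across, 30 mm tall, standing loose; origin under its middle.
- body_blank: Bystander: grey steel bar with a slot, 18 by 90 by 17 mm, lying loose behind the pump; origin under its middle.
- indicator_pin: The indicator pin as a body (see pin_tip); origin on its axis, 10 mm below its tip.

How it is judged:
By the outcome, as a careful person would: the job done as asked, in the order asked, and still so for the second after the job is handed in, with the robot touching nothing.
It also fails if it takes over 51 s, if anything falls off the work surface, if the arm or the gripper's body presses on something with over 40 N, if the wrist force passes 120 N, or if a joint passes its speed limit or range.

## Working session

There is one attempt and no reset: what is moved stays moved. The work goes in short steps, Python scripts to look and compute and a tool call to move; the robot and the scene stay as the last step left them, time stands still between calls to the robot, and variables do not carry over. Pictures are saved under pics/ and viewed, at most 10 in all, crops included, and the job is handed in when it is done.

Besides the shell and the picture viewer there is one more tool, called as name(argument=value, ...) on one line, values as JSON. move_arm: Moves the arm, as the interface text tells. Its arguments: {"type":"object","properties":{"plan":{"type":"array","items":{"type":"array","items":{"type":"number"}}},"force":{"type":"number"}},"required":["plan"]}

```bash
mkdir -p pics; cat > h.py <<'E'
import numpy as np, cv2
from plant import read_state, read_camera, close_job, tips_ahead
def cam(n):
    c=read_camera(n); R=cv2.Rodrigues(np.array(c['rvec'],float))[0]; t=np.array(c['tvec'],float).ravel()
    c['R']=R; c['t']=t; return c
def save(c,p): cv2.imwrite('pics/'+p,c['frame'][:,:,::-1])
def cloud(c):
    z=c['z_map']; v,u=np.indices(z.shape)
    P=np.stack([(u-c['cx'])/c['fx']*z,(v-c['cy'])/c['fy']*z,z],-1)
    W=(P-c['t'])@c['R']; W[z==0]=np.nan; return W
def ray(c,u,v,h):
    d=c['R'].T@np.array([(u-c['cx'])/c['fx'],(v-c['cy'])/c['fy'],1]); o=-c['R'].T@c['t']
    return o+d*(h-o[2])/d[2]
E
python3 - <<'E'
from h import *
s=read_state(); print({k:np.round(v,3) for k,v in s.items()},tips_ahead)
for n in('top','side'):
    c=cam(n); save(c,n+'0.png'); print(n,np.round(-c['R'].T@c['t'],3))
    np.savez(n+'0.npz',**c)
E
```

```text
{'t': np.float64(0.0), 'q': array([-1.226,  0.131,  1.489,  0.   ,  1.523, -0.085]), 'dq': array([-0.001,  0.001,  0.001, -0.001,  0.001, -0.002]), 'joint_torque': array([-1.0000e-03, -5.5985e+01, -4.9176e+01,  7.7000e-02,  3.5000e-02,
       -0.0000e+00]), 'tool_pos': array([ 0.25 , -0.545,  0.229]), 'orientation': array([-3.068, -0.669,  0.   ]), 'force': array([ 0.454, -0.098,  0.627]), 'wrist_torque': array([-0.002,  0.032, -0.016]), 'gripper_force': np.float64(0.0), 'opening': np.float64(0.093)} 0.011
top [0.337 0.037 1.046]
side [ 0.451 -0.695  0.623]
```

View pics/top0.png

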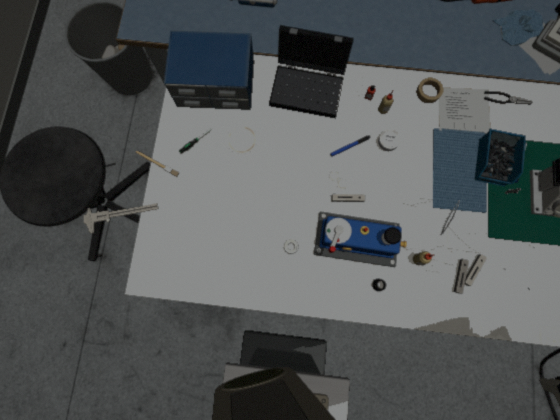

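View pics/side0.png

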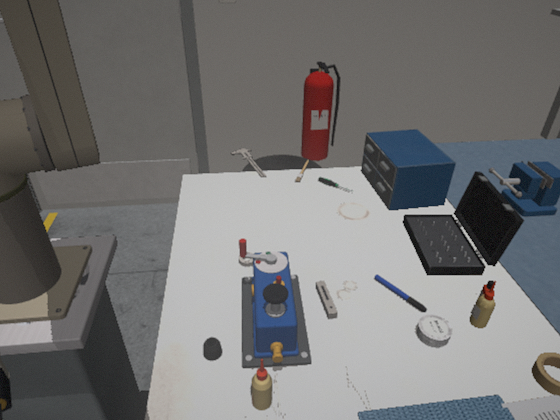

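The top view shows the pump near (360,238): black knob at (391,236), white dial and hub at (338,231), red peg at (332,249), ring at (291,247), loupe at (379,285), oiler at (424,257) and bar at (348,198). The side view agrees: knob at (275,293), peg at (243,247), oiler at (262,390).

```bash
cat > m.py <<'E'
from h import *
def measure(c):
    W=cloud(c); f=c['frame']; hsv=cv2.cvtColor(f,cv2.COLOR_RGB2HSV); H,S,V=[hsv[...,i].astype(int) for i in range(3)]
    roi=(W[...,0]>.25)&(W[...,0]<.6)&(W[...,1]>-.25)&(W[...,1]<.25)
    out={}
    def pr(n,m,k=8):
        m=m&roi
        l,lab,st,ce=cv2.connectedComponentsWithStats(m.astype(np.uint8))
        for i in range(1,l):
            if st[i,4]>=k: 
                p=W[lab==i]; print(n,st[i,4],'px',np.round(ce[i],1),'med',np.round(np.nanmedian(p,0),4),'z95',np.round(np.nanpercentile(p[:,2],95),4))
    red=((H<8)|(H>172))&(S>140)&(V>60)
    pr('red',red)
    pr('black',(V<45)&(W[...,2]>.1))
    blue=(H>100)&(H<125)&(S>140)&roi&(abs(W[...,2]-.092)<.006)
    pr('blue',blue,30)
    m=roi&(abs(W[...,2]-.092)<.012)
    p=W[m][:,:2].astype(np.float32); r=cv2.minAreaRect(p); print('housing rect',r)
    base=roi&(W[...,2]>.006)&(W[...,2]<.05)
    l,lab,st,ce=cv2.connectedComponentsWithStats((roi&(W[...,2]>.007)).astype(np.uint8))
    for i in range(1,l):
        if st[i,4]>15:
            q=W[lab==i]; print('obj',st[i,4],np.round(ce[i]),cv2.minAreaRect(q[:,:2].astype(np.float32)),np.round(np.nanpercentile(q[:,2],97),3))
if __name__=='__main__':
    for n in('top','side'):
        c=dict(np.load(n+'0.npz')); print(n); measure(c)
    c=dict(np.load('top0.npz')); 
    cv2.imwrite('pics/topcrop.png',cv2.resize(c['frame'][180:300,270:450,::-1],None,fx=4.4,fy=4.4,interpolation=cv2.INTER_CUBIC))
E
python3 m.py
```

```text
top
red 8 px [365.1 229.1] med [ 0.5165 -0.1499  0.1123] z95 0.1135
red 26 px [332.3 248.7] med [ 0.4557 -0.0714  0.1369] z95 0.1396
black 220 px [392.1 235.3] med [ 0.5038 -0.2089  0.1381] z95 0.1407
blue 984 px [369.6 237. ] med [ 0.4967 -0.1677  0.0923] z95 0.095
blue 33 px [326.3 239.5] med [ 0.4823 -0.0594  0.0911] z95 0.0939
housing rect ((0.499660462141037, -0.14896589517593384), (0.18962186574935913, 0.08988116681575775), 88.74266815185547)
obj 3617 [357. 239.] ((0.5085113048553467, -0.1458199918270111), (0.21220748126506805, 0.12054571509361267), 87.8569564819336) 0.138
obj 114 [291. 246.] ((0.46797940135002136, 0.02592078596353531), (0.03575063496828079, 0.03495243936777115), 6.149866104125977) 0.016
obj 101 [379. 284.] ((0.39409542083740234, -0.21477742493152618), (0.02967585064470768, 0.03151031956076622), 48.11982727050781) 0.033
side
red 15 px [241.9 240.6] med [ 0.4573 -0.0751  0.1367] z95 0.1384
red 8 px [257.5 261.5] med [ 0.4848 -0.0902  0.0951] z95 0.0957
red 9 px [278.3 277.2] med [ 0.5172 -0.1552  0.112 ] z95 0.1128
blue 501 px [276.7 315.3] med [ 0.5096 -0.2319  0.0922] z95 0.0936
housing rect ((0.4967181384563446, -0.1506863236427307), (0.19150924682617188, 0.09453745186328888), 88.00466918945312)
obj 6091 [271. 307.] ((0.5095409750938416, -0.10527905821800232), (0.2913455069065094, 0.12434905767440796), 89.07953643798828) 0.138
obj 307 [212. 347.] ((0.39352211356163025, -0.2198006808757782), (0.029650717973709106, 0.03164634853601456), 51.61129379272461) 0.031
```

View pics/topcrop.png

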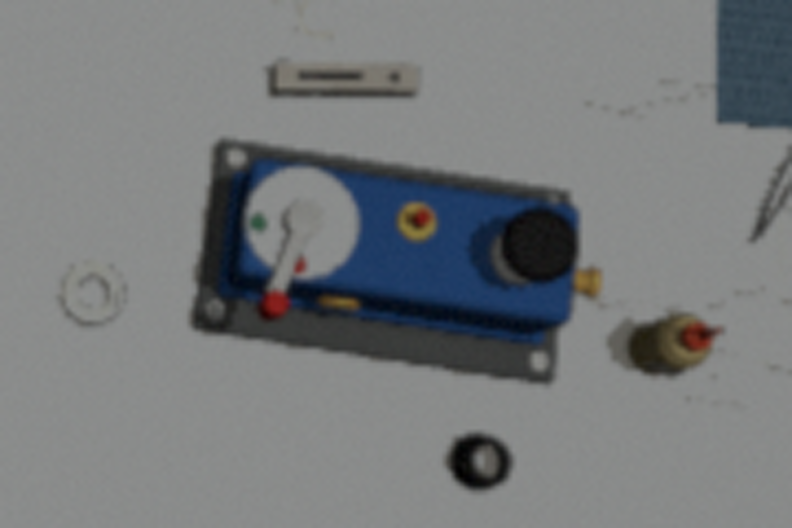

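The points fit together: the knob is at about (0.503,-0.209) at z 0.138, the peg at (0.457,-0.073) at z 0.137, and the hub at about (0.507,-0.085). Pump yaw is about -2° and the lever is at about 0.2 rad. The crop confirms the lever is just past the red dot. I'll move high to the peg's rear side with the fingers closed.

move_arm(plan=[[0,0,0,1,-1,0,0],[0,0,0,1,-1,0,0],[0,0,0,1,-1,0,0],[0,0,0,1,-1,0,0],[0,0,0,1,-1,0,0],[0,0,0,1,-1,0,0],[0,0,0,1,-1,0,0],[0,0,0,1,-1,0,0],[0,0,0,1,-1,0,0],[0,0,0,1,-1,0,0]], force=10)

```text
t: 1.1
tool_pos: [0.3732, -0.2125, 0.2293]
orientation: [-3.069, -0.67, 0.0]
force: [0.4, 0.1, -1.2]
opening: 0.0175
gripper_force: 0.0
```

move_arm(plan=[[0,0,0,0.9,-0.8,0,0],[0,0,0,0.9,-0.8,0,0],[0,0,0,0.9,-0.8,0,0],[0,0,0,0.9,-0.7,0,0],[0,0,-1,0,0,0,0],[0,0,-1,0,0,0,0],[0,0,-1,0,0,0,0],[0,0,0,0,0,0,0],[0,0,0,0,0,0,0],[0,0,0,0,0,0,0]])

```text
t: 2.1
tool_pos: [0.4225, -0.1061, 0.2295]
orientation: [-2.928, -1.138, 0.0]
force: [-0.1, -0.7, -0.6]
opening: 0.0006
gripper_force: 0.0
```

```bash
python3 - <<'E'
from h import *
s=read_state(); print({k:np.round(s[k],3) for k in('t','tool_pos','orientation','force','opening')})
print(np.round(cv2.Rodrigues(s['orientation'])[0],3))
c=cam('wrist'); save(c,'w1.png'); np.savez('w1.npz',**c); print(-c['R'].T@c['t'])
import m; m.measure(c)
E
```

```text
{'t': np.float64(2.1), 'tool_pos': array([ 0.423, -0.106,  0.23 ]), 'orientation': array([-2.928, -1.138,  0.   ]), 'force': array([-0.072, -0.686, -0.561]), 'opening': np.float64(0.001)}
[[ 0.738  0.675 -0.   ]
 [ 0.675 -0.738  0.   ]
 [-0.    -0.    -1.   ]]
[ 0.47964238 -0.05268205  0.38570239]
red 81 px [397.5 167.4] med [ 0.5154 -0.1511  0.1123] z95 0.1132
black 10228 px [214.1 350.4] med [ 0.434  -0.0748  0.3273] z95 0.3284
black 4732 px [324.2 356.3] med [ 0.4501 -0.0922  0.3275] z95 0.3285
black 62 px [  9.4 325.7] med [ 0.3996 -0.0369  0.3172] z95 0.3186
black 8 px [361.2 330.2] med [ 0.4592 -0.0945  0.3261] z95 0.3269
black 11 px [373.5 366.5] med [ 0.4553 -0.1019  0.3279] z95 0.3282
blue 336 px [336.   74.6] med [ 0.5362 -0.062   0.0921] z95 0.0938
blue 6098 px [392.4 179.6] med [ 0.5064 -0.165   0.093 ] z95 0.0942
blue 143 px [291.8 121.2] med [ 0.4823 -0.0609  0.0929] z95 0.0942
housing rect ((0.4981231987476349, -0.14801955223083496), (0.18838174641132355, 0.0865725576877594), 88.45268249511719)
obj 23579 [365. 162.] ((0.505974292755127, -0.1455114781856537), (0.21253448724746704, 0.12028525769710541), 87.84484100341797) 0.139
obj 841 [217.  76.] ((0.4643990397453308, 0.02514360286295414), (0.03742116317152977, 0.037650372833013535), 61.68229293823242) 0.015
obj 51829 [270. 354.] ((0.43164846301078796, -0.09654778987169266), (0.04733901843428612, 0.16013182699680328), 40.41488265991211) 0.334
obj 547 [330. 265.] ((0.39203184843063354, -0.21460185945034027), (0.03013860061764717, 0.0313958041369915), 39.05390548706055) 0.032
```

View pics/w1.png

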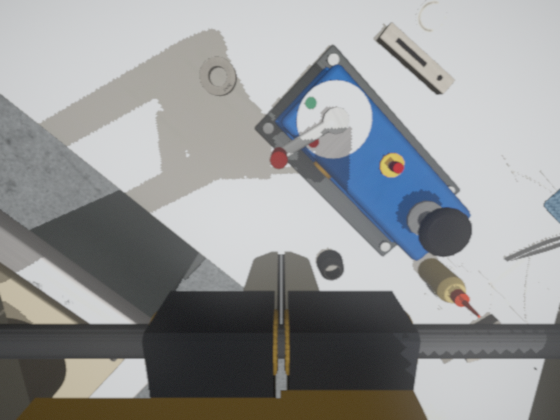

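The wrist view shows the peg at (279,159), hub at (335,120), pin at (397,167), knob at (444,232) and oiler at (455,290). The grey closed fingertips end near (281,253). I'll ray-cast these points.

```bash
python3 - <<'E'
from h import *
c=dict(np.load('w1.npz')); W=cloud(c)
for n,u,v,h in(('peg',279,159,.137),('hub',335,120,.104),('pin',397,167,.112),('knob',444,232,.138)):
    print(n,np.round(ray(c,u,v,h),4),np.round(np.nanmedian(W[v-2:v+3,u-2:u+3].reshape(-1,3),0),4))
s=read_state(); R=cv2.Rodrigues(s['orientation'])[0]
L=(W-s['tool_pos'])@R
m=(abs(L[...,0])<.06)&(abs(L[...,1])<.03)&(L[...,2]>-.05)&(L[...,2]<.013)
print(m.sum()); 
for z0 in(-.04,-.02,0,.005):
    k=m&(L[...,2]>z0)&(L[...,2]<z0+.02); 
    if k.sum(): print(z0,k.sum(),np.round(np.nanmin(L[k],0),4),np.round(np.nanmax(L[k],0),4))
E
```

```text
peg [ 0.4562 -0.0719  0.137 ] [ 0.4562 -0.0719  0.138 ]
hub [ 0.5079 -0.0869  0.104 ] [ 0.5078 -0.0868  0.1053]
pin [ 0.5155 -0.1507  0.112 ] [ 0.5154 -0.1506  0.1127]
knob [ 0.5027 -0.208   0.138 ] [ 0.5026 -0.2072  0.1391]
2676
-0.04 1085 [ 0.0055 -0.0172 -0.04  ] [ 0.0092  0.015  -0.02  ]
-0.02 1171 [-0.0085 -0.0166 -0.02  ] [ 0.0091  0.0144 -0.    ]
0 300 [ 0.0061 -0.0153  0.    ] [0.0087 0.0131 0.0111]
0.005 116 [ 0.0061 -0.0104  0.005 ] [0.0087 0.0092 0.0111]
```

Contact is about 33 mm ahead along tool x, the stop is about 60 mm further, and the lever is at about 0.24 rad. First I'll descend beside the peg.

move_arm(plan=[[0,0,0,0,-0.2,0.9,0],[0,0,0,0,0,0.9,0],[0,0,0,0,0,0.9,0],[0,0,0,0,0,0.9,0],[0,0,0,0,0,0.5,0],[0,0,0,0.4,0,0,0],[0,0,0,0.3,0,0,0],[0,0,0,0.3,0,0,0],[0,0,0,0,0,0,0],[0,0,0,0,0,0,0]])

```text
t: 3.15
tool_pos: [0.4383, -0.0853, 0.1279]
orientation: [2.926, 1.143, 0.001]
force: [-0.4, -0.1, 0.5]
opening: 0.0005
gripper_force: 0.0
```

move_arm(plan=[[0,0,0,0.25,0,0,0],[0,0,0,0.25,0,0,0],[0,0,0,0.25,0,0,0],[0,0,0,0.25,0,0,0],[0,0,0,0.25,0,0,0],[0,0,0,0.25,0,0,0],[0,0,0,0.25,0,0,0],[0,0,0,0.25,0,0,0],[0,0,0,0,0,0,0],[0,0,0,0,0,0,0]])

```text
t: 4.15
tool_pos: [0.4748, -0.0514, 0.1273]
orientation: [2.926, 1.142, 0.001]
force: [-0.5, 0.8, -0.4]
opening: 0.0006
gripper_force: 0.0
```

```bash
python3 - <<'E'
from h import *
s=read_state(); print({k:np.round(s[k],3) for k in('t','tool_pos','orientation','force','opening')})
for n in('top','wrist'):
    c=cam(n); W=cloud(c); hsv=cv2.cvtColor(c['frame'],cv2.COLOR_RGB2HSV).astype(int); H,S,V=hsv[...,0],hsv[...,1],hsv[...,2]
    m=((H<8)|(H>172))&(S>120)&(V>40)&(W[...,2]>.095)&(W[...,2]<.145)&(W[...,1]>-.2)&(W[...,0]<.56)
    l,lab,st,ce=cv2.connectedComponentsWithStats(m.astype(np.uint8))
    for i in range(1,l):
        if st[i,4]>6: print(n,st[i,4],ce[i],np.round(np.nanmedian(W[lab==i],0),4))
save(c,'w2.png')
E
```

```text
{'t': np.float64(4.15), 'tool_pos': array([ 0.475, -0.051,  0.127]), 'orientation': array([2.926e+00, 1.142e+00, 1.000e-03]), 'force': array([-0.531,  0.757, -0.409]), 'opening': np.float64(0.001)}
wrist 516 [276.57364341 250.93992248] [ 0.4851 -0.0379  0.1381]
wrist 81 [332.5308642  274.85185185] [ 0.4833 -0.0868  0.0955]
wrist 153 [451.21568627 317.54248366] [ 0.5161 -0.1508  0.1124]
```

View pics/w2.png

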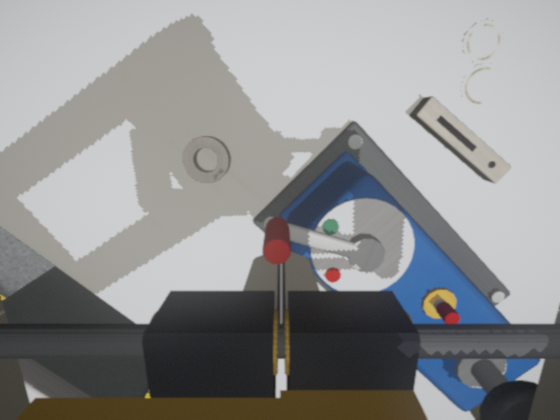

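The peg is now at (277,240), about (0.485,-0.038), so the lever is at about 62°. The pin at (451,317) hasn't moved. About 15 mm of push remains, which I'll do slowly while watching the force.

move_arm(plan=[[0,0,0,0.1,0,0,0],[0,0,0,0.1,0,0,0],[0,0,0,0.1,0,0,0],[0,0,0,0.08,0,0,0],[0,0,0,0.08,0,0,0],[0,0,0,0.06,0,0,0],[0,0,0,0.04,0,0,0],[0,0,0,0,0,0,0],[0,0,0,0,0,0,0],[0,0,0,0,0,0,0]])

```text
t: 5.25
tool_pos: [0.4847, -0.0419, 0.1271]
orientation: [-2.926, -1.142, -0.0]
force: [-1.4, 0.5, 1.0]
opening: 0.0006
gripper_force: 0.2
```

move_arm(plan=[[0,0,0,0.02,0,0,0],[0,0,0,0.01,0,0,0],[0,0,0,0.01,0,0,0],[0,0,0,0.01,0,0,0],[0,0,0,0.01,0,0,0],[0,0,0,0.01,0,0,0],[0,0,0,0.01,0,0,0],[0,0,0,0,0,0,0],[0,0,0,0,0,0,0],[0,0,0,0,0,0,0]])

```text
t: 6.25
tool_pos: [0.4862, -0.0407, 0.1271]
orientation: [-2.927, -1.142, -0.0]
force: [-0.9, -2.8, -0.2]
opening: 0.0001
gripper_force: 1.0
```

```bash
cat > pk.py <<'E'
from h import *
s=read_state(); print({k:np.round(s[k],4) for k in('t','tool_pos','force')})
for n in('wrist',):
    c=cam(n); W=cloud(c); hsv=cv2.cvtColor(c['frame'],cv2.COLOR_RGB2HSV).astype(int); H,S,V=hsv[...,0],hsv[...,1],hsv[...,2]
    m=((H<8)|(H>172))&(S>120)&(V>40)&(W[...,2]>.095)&(W[...,2]<.165)&(W[...,1]>-.2)&(W[...,0]<.56)
    l,lab,st,ce=cv2.connectedComponentsWithStats(m.astype(np.uint8))
    for i in range(1,l):
        if st[i,4]>6:
            p=W[lab==i]; t=p[p[:,2]>np.nanpercentile(p[:,2],95)-.003]; print(n,st[i,4],ce[i],'top',np.round(t.mean(0),4))
E
python3 pk.py
```

```text
{'t': np.float64(6.25), 'tool_pos': array([ 0.4862, -0.0407,  0.1271]), 'force': array([-0.9408, -2.7933, -0.1711])}
wrist 536 [290.82835821 253.24626866] top [ 0.5004 -0.033   0.1379]
```

move_arm(plan=[[0,0,0,0.02,0,0,0],[0,0,0,0.02,0,0,0],[0,0,0,0.02,0,0,0],[0,0,0,0,0,0,0],[0,0,0,0,0,0,0],[0,0,0,0,0,0,0],[0,0,0,0,0,0,0],[0,0,0,0,0,0,0],[0,0,0,0,0,0,0],[0,0,0,0,0,0,0]])

```text
t: 7.3
tool_pos: [0.4871, -0.0399, 0.1271]
orientation: [2.927, 1.142, -0.001]
force: [-2.1, -4.3, 1.5]
opening: 0.0004
gripper_force: 2.4
```

```bash
python3 pk.py
```

```text
{'t': np.float64(7.3), 'tool_pos': array([ 0.4871, -0.0399,  0.1271]), 'force': array([-2.0784, -4.2802,  1.4872])}
wrist 542 [292.18081181 253.50553506] top [ 0.5016 -0.0327  0.138 ]
```

The force rose to about 5 N with almost no further motion, and the lever reads about 80.5°, so it is at its stop. I'll back off, lift, and go over the knob.

move_arm(plan=[[0,0,0,-0.4,0,0,0],[0,0,0,-0.6,0,0,0],[0,0,0,0,0,-0.8,0],[0,0,0,0,0,-0.8,0],[0,0,0,0,0,-0.9,0],[0,0,0,-0.5,0.9,0,0],[0,0,0,-0.5,0.9,0,0],[0,0,0,-0.5,0.9,0,0],[0,0,0,-0.5,0.9,0,0],[0,0,0,-0.5,0.9,0,0]])

```text
t: 8.35
tool_pos: [0.4985, -0.1831, 0.1898]
orientation: [-2.927, -1.142, -0.001]
force: [0.7, 1.0, -0.8]
opening: 0.0008
gripper_force: 0.0
```

move_arm(plan=[[0,0,0,-0.6,0.9,0,0],[0,0,0,0,0,0.5,0],[0,0,0,0,0,0.5,0],[0,0,0,0,0,0.3,0],[0,0,0,0,0,0,0],[0,0,0,0,0,0,0],[0,0,0,0,0,0,0],[0,0,0,0,0,0,0],[0,0,0,0,0,0,0],[0,0,0,0,0,0,0]])

```text
t: 9.35
tool_pos: [0.5035, -0.2085, 0.1575]
orientation: [2.926, 1.142, 0.001]
force: [-0.4, 0.0, -1.0]
opening: 0.0007
gripper_force: 0.0
```

```bash
python3 - <<'E'
from h import *
s=read_state(); print({k:np.round(s[k],4) for k in('t','tool_pos','force')})
c=cam('wrist'); save(c,'w3.png'); W=cloud(c)
import m; m.measure(c)
E
python3 pk.py
```

```text
{'t': np.float64(9.35), 'tool_pos': array([ 0.5035, -0.2085,  0.1575]), 'force': array([-0.4173,  0.0492, -0.9676])}
red 693 px [14.  33.4] med [ 0.5018 -0.0347  0.138 ] z95 0.1393
red 175 px [228.9 168.9] med [ 0.5164 -0.152   0.1124] z95 0.1135
black 40 px [281.2 284.2] med [ 0.5073 -0.2041  0.1775] z95 0.1862
black 8811 px [220.2 357.6] med [ 0.5157 -0.1789  0.2555] z95 0.2564
black 6800 px [329.1 348.9] med [ 0.5324 -0.1945  0.2553] z95 0.2564
black 245 px [ 27.9 325.6] med [ 0.4832 -0.1424  0.2452] z95 0.2465
blue 323 px [151.7  43.9] med [ 0.5389 -0.0669  0.0925] z95 0.094
blue 8326 px [248.4 169.9] med [ 0.5233 -0.165   0.093 ] z95 0.0942
blue 58 px [323.1 247.6] med [ 0.5147 -0.2389  0.093 ] z95 0.0939
housing rect ((0.5060366988182068, -0.1385308802127838), (0.2115439623594284, 0.07017405331134796), 87.81168365478516)
obj 89763 [238. 259.] ((0.493895560503006, -0.1043897271156311), (0.2756985127925873, 0.20010417699813843), 82.21295928955078) 0.262
{'t': np.float64(9.4), 'tool_pos': array([ 0.5034, -0.2085,  0.1573]), 'force': array([ 0.4294,  0.1947, -0.7144])}
wrist 1330 [26.83759398 36.58120301] top [ 0.5015 -0.0345  0.138 ]
wrist 77 [122.74025974 133.37662338] top [ 0.4837 -0.0868  0.0957]
wrist 185 [229.14054054 168.44864865] top [ 0.5161 -0.152   0.1124]
```

View pics/w3.png

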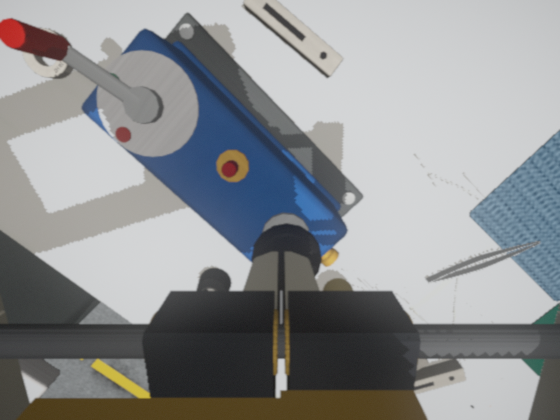

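The lever (145,103) to peg (35,40) now lies over the green dot, the pin is at (229,168), and the fingertips sit over the knob. First press goes down, holds, and the force gets checked.

move_arm(plan=[[0,0,0,0,0,0.2,0],[0,0,0,0,0,0.2,0],[0,0,0,0,0,0.2,0],[0,0,0,0,0,0.15,0],[0,0,0,0,0,0.1,0],[0,0,0,0,0,0.06,0],[0,0,0,0,0,0.03,0],[0,0,0,0,0,0,0],[0,0,0,0,0,0,0],[0,0,0,0,0,0,0]])

```text
t: 10.45
tool_pos: [0.5037, -0.2087, 0.1352]
orientation: [2.926, 1.142, 0.001]
force: [-4.0, 2.3, 14.2]
opening: 0.0005
gripper_force: 7.2
```

move_arm(plan=[[0,0,0,0,0,0.03,0],[0,0,0,0,0,0.03,0],[0,0,0,0,0,0,0],[0,0,0,0,0,0,0],[0,0,0,0,0,0,0],[0,0,0,0,0,0,0],[0,0,0,0,0,0,0],[0,0,0,0,0,0,0],[0,0,0,0,0,0,0],[0,0,0,0,0,0,0]])

```text
t: 11.45
tool_pos: [0.5039, -0.2088, 0.1351]
orientation: [2.925, 1.141, 0.002]
force: [-9.8, 4.6, 23.4]
opening: 0.0004
gripper_force: 12.1
```

It is on the hard stop: 23 N with no further travel. I'll let it up and check, using slightly less overtravel from now on.

move_arm(plan=[[0,0,0,0,0,-0.11,0],[0,0,0,0,0,-0.2,0],[0,0,0,0,0,-0.3,0],[0,0,0,0,0,-0.3,0],[0,0,0,0,0,0,0],[0,0,0,0,0,0,0],[0,0,0,0,0,0,0],[0,0,0,0,0,0,0],[0,0,0,0,0,0,0],[0,0,0,0,0,0,0]])

```text
t: 12.45
tool_pos: [0.5032, -0.2084, 0.1546]
orientation: [-2.926, -1.142, 0.001]
force: [-0.1, -1.3, -0.2]
opening: 0.0008
gripper_force: 0.0
```

```bash
cat > chk.py <<'E'
import runpy; runpy.run_path('pk.py')
from h import *
c=cam('wrist'); W=cloud(c); V=c['frame'].max(2)
k=(V<50)&(abs(W[...,0]-.503)<.03)&(abs(W[...,1]+.208)<.03)&(W[...,2]<.15)&(W[...,2]>.1)
print('knob z',k.sum(),np.round(np.nanpercentile(W[k][:,2],[5,50,95]),4) if k.sum() else '')
E
python3 chk.py
```

```text
{'t': np.float64(12.45), 'tool_pos': array([ 0.5032, -0.2084,  0.1546]), 'force': array([-0.092 , -1.3437, -0.169 ])}
wrist 1384 [26.40028902 36.0599711 ] top [ 0.5019 -0.0351  0.1379]
wrist 78 [121.21794872 133.16666667] top [ 0.4838 -0.0867  0.0956]
wrist 209 [226.31578947 171.55023923] top [ 0.5163 -0.1521  0.123 ]
knob z 143 [0.1339 0.137  0.147 ]
```

The pin rose 11 mm, the pump and lever haven't moved, and the knob is back up. Now full strokes, one per call.

move_arm(plan=[[0,0,0,0,0,0.3,0],[0,0,0,0,0,0.3,0],[0,0,0,0,0,0.2,0],[0,0,0,0,0,0.09,0],[0,0,0,0,0,0,0],[0,0,0,0,0,0,0],[0,0,0,0,0,-0.29,0],[0,0,0,0,0,-0.3,0],[0,0,0,0,0,-0.3,0],[0,0,0,0,0,0,0]])

```text
t: 13.55
tool_pos: [0.5036, -0.2086, 0.1555]
orientation: [2.926, 1.142, 0.001]
force: [0.5, -0.2, 0.8]
opening: 0.0008
gripper_force: 0.0
```

```bash
python3 chk.py
```

```text
{'t': np.float64(13.55), 'tool_pos': array([ 0.5036, -0.2086,  0.1555]), 'force': array([ 0.5287, -0.1709,  0.8124])}
wrist 1325 [25.39320755 36.36754717] top [ 0.5018 -0.035   0.1379]
wrist 69 [120.36231884 133.69565217] top [ 0.4834 -0.0865  0.0956]
wrist 238 [223.0210084 174.3697479] top [ 0.5163 -0.1521  0.1331]
knob z 144 [0.1338 0.1368 0.1465]
```

The pin gained 10 mm. Two more of the same.

move_arm(plan=[[0,0,0,0,0,0.3,0],[0,0,0,0,0,0.3,0],[0,0,0,0,0,0.2,0],[0,0,0,0,0,0.1,0],[0,0,0,0,0,0,0],[0,0,0,0,0,0,0],[0,0,0,0,0,-0.3,0],[0,0,0,0,0,-0.3,0],[0,0,0,0,0,-0.3,0],[0,0,0,0,0,0,0]])

```text
t: 14.65
tool_pos: [0.5034, -0.2085, 0.155]
orientation: [2.927, 1.142, 0.0]
force: [0.1, 0.3, -0.3]
opening: 0.0005
gripper_force: 0.0
```

move_arm(plan=[[0,0,0,0,0,0.3,0],[0,0,0,0,0,0.3,0],[0,0,0,0,0,0.2,0],[0,0,0,0,0,0.1,0],[0,0,0,0,0,0,0],[0,0,0,0,0,0,0],[0,0,0,0,0,-0.3,0],[0,0,0,0,0,-0.3,0],[0,0,0,0,0,-0.3,0],[0,0,0,0,0,0,0]])

```text
t: 15.65
tool_pos: [0.5032, -0.2084, 0.1546]
orientation: [-2.926, -1.142, 0.0]
force: [0.1, -0.4, -0.7]
opening: 0.0007
gripper_force: 0.0
```

```bash
python3 chk.py
```

```text
{'t': np.float64(15.65), 'tool_pos': array([ 0.5032, -0.2084,  0.1546]), 'force': array([ 0.142 , -0.3698, -0.7381])}
wrist 1383 [26.42371656 36.05567607] top [ 0.5019 -0.0351  0.1379]
wrist 74 [121.33783784 134.40540541] top [ 0.4832 -0.0871  0.0956]
wrist 297 [216.40740741 181.20875421] top [ 0.5163 -0.1521  0.1532]
knob z 182 [0.1338 0.1378 0.1458]
```

The pin reads 153 mm. One extra stroke will show whether it rises further.

move_arm(plan=[[0,0,0,0,0,0.3,0],[0,0,0,0,0,0.3,0],[0,0,0,0,0,0.2,0],[0,0,0,0,0,0.12,0],[0,0,0,0,0,0,0],[0,0,0,0,0,0,0],[0,0,0,0,0,-0.32,0],[0,0,0,0,0,-0.3,0],[0,0,0,0,0,-0.3,0],[0,0,0,0,0,0,0]])

```text
t: 16.75
tool_pos: [0.5034, -0.2085, 0.155]
orientation: [2.926, 1.142, 0.0]
force: [0.5, -0.1, 0.9]
opening: 0.0005
gripper_force: 0.0
```

```bash
python3 chk.py
```

```text
{'t': np.float64(16.75), 'tool_pos': array([ 0.5034, -0.2085,  0.155 ]), 'force': array([ 0.5049, -0.0541,  0.8982])}
wrist 1387 [26.4628695  36.49603461] top [ 0.5019 -0.0351  0.138 ]
wrist 73 [121.         133.79452055] top [ 0.4836 -0.0868  0.0956]
wrist 291 [216.08247423 181.35051546] top [ 0.5163 -0.1521  0.1531]
knob z 198 [0.1337 0.1377 0.1455]
```

move_arm(plan=[[0,0,0,0,0,-0.8,0],[0,0,0,0,0,-0.8,0],[0,0,0,0,0,-0.8,0],[0,0,0,0,0,-0.8,0],[0,0,0,-0.7,0.3,-0.4,0],[0,0,0,-0.7,0.3,0,0],[0,0,0,-0.7,0.3,0,0],[0,0,0,0,0,0,0],[0,0,0,0,0,0,0],[0,0,0,0,0,0,0]])

```text
t: 17.85
tool_pos: [0.48, -0.2598, 0.2442]
orientation: [-2.926, -1.142, 0.0]
force: [0.1, 0.5, -0.3]
opening: 0.0004
gripper_force: 0.0
```

```bash
python3 chk.py; python3 - <<'E'
from h import *
import m
c=cam('side'); save(c,'s2.png'); m.measure(c)
cv2.imwrite('pics/s2c.png',cv2.resize(c['frame'][210:410,190:350,::-1],None,fx=3,fy=3,interpolation=cv2.INTER_CUBIC))
E
```

```text
{'t': np.float64(17.85), 'tool_pos': array([ 0.48  , -0.2598,  0.2442]), 'force': array([ 0.0835,  0.5472, -0.3219])}
wrist 62 [87.82258065  1.87096774] top [ 0.4974 -0.0392  0.117 ]
wrist 44 [135.72727273  66.59090909] top [ 0.4829 -0.0868  0.0957]
wrist 145 [205.50344828  86.15172414] top [ 0.5158 -0.1524  0.1532]
knob z 314 [0.1366 0.1385 0.14  ]
black 21 px [303.   62.1] med [ 0.5293 -0.2465  0.5057] z95 0.5075
blue 77 px [290.5 301.5] med [ 0.5344 -0.1974  0.0921] z95 0.0938
blue 157 px [284.3 321.4] med [ 0.5187 -0.2403  0.0917] z95 0.0938
housing rect ((0.5088393688201904, -0.15158841013908386), (0.1905737966299057, 0.07009278237819672), 87.69717407226562)
obj 33 [303.  62.] ((0.5296445488929749, -0.2451924830675125), (0.009941944852471352, 0.00413511460646987), 38.84471130371094) 0.509
obj 1255 [210. 183.] ((0.429668128490448, -0.22248268127441406), (0.047633200883865356, 0.06250728666782379), 43.724849700927734) 0.377
obj 5487 [273. 312.] ((0.5092527866363525, -0.14649885892868042), (0.2114257961511612, 0.11996560543775558), 87.67827606201172) 0.138
obj 97 [244. 258.] ((0.4616736173629761, 0.022846555337309837), (0.025080174207687378, 0.038051024079322815), 4.519453525543213) 0.014
obj 304 [212. 347.] ((0.39404037594795227, -0.2202978879213333), (0.03034897707402706, 0.030237432569265366), 45.32806396484375) 0.031
```

View pics/s2c.png

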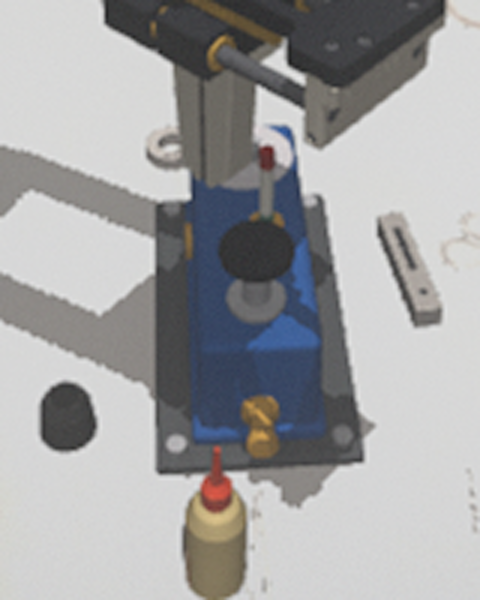

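The extra stroke left the pin at its limit of 153 mm (152 mm expected, within calibration). The crop shows the pin standing tall at (265,190), the knob up at (257,250), and nothing around the pump disturbed. The arm is clear, so I'm handing in.

```bash
python3 -c "
from plant import close_job; print(close_job())"
```

```text
the job is handed in; nothing more can be done
None
```

The pump is primed and handed in at about 18 s of the 51 s allowed: the lever is at its closed stop, the knob is up, and the pin is fully out (measured 153 mm, and an extra stroke lifted it no further). The pump and the objects I could re-check had not moved. I did not see the green band itself in a picture and judged it from the pin's height.

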